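Eject a stucco casting from its mould and slide it to dry

TASK

The plaster casting is ready in the aluminium mould. Swing the mould's steel ejector lever all the way out, away from the mould to its stop, by pushing near its free end so that the casting rises out of the cavity; leave the lever there. Then push the casting across onto the plywood drying ledge so that it lies flat, roughly square and wholly on the ledge, clear of the mould, and do not disturb the mug, the jar or the hex key.

Things in the scene. Friction and masses are not known exactly. Their poses are not given: they have to be found in the camera images.
- mould: Fixed aluminium mould block with a plywood drying ledge joined to its +y side. Origin: centre of the block's underside, on the counter. Block 130 (x) by 110 (y) mm, rim 54 mm above the counter, open rectangular cavity 94 (x) by 74 (y) mm in its middle. Nothing stands between cavity and ledge but the level rim.
- ledge_mid (a point): Middle of the ledge's free top, 52 mm above the counter, at x 0, y +116 mm in the mould's frame; axes as the mould's. The free top reaches 61 mm either way along y (from the mould block to a lip 8 mm thick and 10 mm high at the far +y end) and 70 mm either way along x.
- lever_pivot (a point): Vertical pivot axis of the ejector lever, at x -55, y -85 mm in the mould's frame, 32 mm above the counter, on a lug 16 mm high at the block's front right corner (mould x -85 to -25, y -115 to -53 mm).
- lever_push (a point): Point on the lever's centre line 140 mm from the pivot, 32 mm above the counter. x: along the lever to its free end; y: across it, towards the mould, against the opening direction. The lever is a level steel bar 16 mm wide, 24 to 40 mm above the counter, with an upright black handle (diameter 18 mm, 22 to 72 mm above the counter) 172 mm from the pivot.
- lever (a joint): Lever angle, 0 to 1.2 rad (stop), growing clockwise from above. At 0 it points 0.25 rad clockwise of the mould's +x, at 1.2 nearly along its -y; starts at 0 to 0.03. Stiff friction (0.3 N m), stays where left. It lifts the ejector plate under the casting evenly with its angle, 35 mm in all: at the stop the plate's top is 5 mm above the rim, flush with it at 1.03 rad.
- casting: Loose off-white plaster block with a low round rosette on top, 90 (x) by 70 (y) by 28 mm high (sides plain to 25 mm), about 190 g. Origin: centre of its underside. Starts in the cavity on the ejector plate, underside 24 mm above the counter (top just below the rim), axes along the mould's, 2 mm of play all round.
- mug: Bystander: white ceramic mug, 80 mm across, 92 mm high, beyond the mould. Origin: centre of its underside. Leave it alone.
- jar: Bystander: green glass jar with closed lid, 68 mm across, 100 mm high, beyond the mould. Origin: centre of its underside. Leave it alone.
- hex_key: Bystander: L-shaped steel hex key, 90 by 28 mm, 6 mm thick, lying on the counter between mould and robot. Origin: under the middle of its long arm. Leave it alone.
Things that resemble listed ones, but are neither listed nor needed, are in the scene too. What is shaped like the casting but pink or purple is not meant.

How it is judged:
On the way:
1. the lever is swung out to (nearly) its stop and the casting stands above the rim, still over the mould (value of joint lever above 1.1 rad and z of casting in the frame of mould above 0.054 m and y of casting in the frame of mould below 0.04 m), for 0.2 s.
At the end, for the whole second after the job is handed in: The lever is still out (beyond 1.0 of 1.2 rad). The casting lies at rest, flat (0.06 rad), on the ledge: centre within 27 mm of the ledge's middle along each ledge axis (29 mm towards the lip), underside within 4 mm of the ledge top, turned under 0.35 rad from the mould (value of joint lever above 1 rad and y of casting in the frame of ledge_mid between -0.027 and 0.029 m and x of casting in the frame of ledge_mid between -0.027 and 0.027 m and z of casting in the frame of ledge_mid between -0.004 and 0.004 m and angle between the x axis of casting and the x axis of mould, either way round below 0.35 rad and angle between casting's own z axis and vertical below 0.06 rad and linear speed of casting below 0.01 m/s); the robot touches nothing.
It fails at once if the mug is shifted more than 20 mm (distance of mug from where it was at the start of the episode above 0.02 m).
It fails at once if the jar is shifted more than 20 mm (distance of jar from where it was at the start of the episode above 0.02 m).
It fails at once if the hex key is shifted more than 20 mm (distance of hex_key from where it was at the start of the episode above 0.02 m).
It also fails if it takes over 53 s, if anything falls off the work surface, if the arm or the gripper's body presses on something with over 40 N, if the wrist force passes 120 N, or if a joint passes its speed limit or range.

ROBOT

A 6-joint arm with a two-finger parallel gripper is mounted at the origin on the work surface. World frame = base frame: x ahead of the robot, y to its left, z up, the work surface at z = 0. Lengths are in m, angles in rad, forces in N, time in s.
With the tool pointing down it reaches from about 0.225 to 0.875 m from the base axis. Payload 3.4 kg.
Tool frame: the origin (TCP) lies between the finger pads; the fingertips stand 8 mm ahead of it and the grasp point (between the pads) lies 11 mm behind it; z points along the fingers, y is the line along which they close (so a half turn about z gives the same grasp; the last joint's range is limited). The gripper opens to 85 mm and grips with 20 to 120 N. Pads are 22 mm wide; open, the fingers measure 114 mm over their backs; the gripper's body (76 mm by 85 mm) begins 54 mm behind the grasp point. The pads swing forward as they close: fully open they stand 13 mm farther back than shut.
Start: joints at [-0.121, 0.276, 1.505, -0, 1.361, -0.121], TCP at [0.575, -0, 0.239] pointing down, gripper open.
Joint ranges: [-2.89, 2.89], [-0.75, 2.08], [0.22, 2.7], [-1.18, 4.32], [0.11, 2.71], [-2.7, 2.7]. Speed limits (rad/s): [2.57, 2.57, 3.14, 3.14, 3.14, 3.14].

INTERFACE

Orientations are given as a unit quaternion [w, x, y, z].
In Python, from rig import manip, optics, finder gives the robot as it stands.
- The arm moves only by the tool servo_tool, never from a script. Its argument "increments" is a list of rows, each a list of 7 numbers: the shift along the tool's x, y, z in cm, then the turn, a rotation vector about the tool's x, y, z in degrees, then the closure, from -1 (fully open) to 1 (shut). In form: [[x, y, z, rx, ry, rz, gripper], ...]. A call has exactly 5 rows; each row shifts and turns the commanded pose from where the row before left it, along the tool's axes as they then stand; what a row does not reach is not made up. A row lasts 1/10 s, in which the tool goes at most 50 mm and 8.59 degrees, less where a joint would pass 70% of its speed; a pose out of reach is approached as far as the arm can. A call is refused whole if a number of a shift passes 5 or a number of a turn 8.59, either way. A call with a gripper value outside its range is refused whole. The fingers move at their own pace and stop on an object; "squeeze" is the grip in N (left out, the last holds). Time passes only in rows, so rows that do not move let the fingers close, or fill a call up. It gives the time, the measured TCP pose, the force, the opening and the grip force at its end, in the units of the state.
- manip.get_state(): the state, without advancing time (a new reading comes with each control period).
- optics.get_image(name): name is "scene" or "side" or "wrist"; returns the picture (400x640x3 uint8, red, green, blue); there is no depth.
- optics.get_calibration(name): a dict with "fov_y" (degrees; the focal length in pixels is half the picture's height over the tangent of half this angle, whatever the lens; pixels are square), "cx", "cy" (the principal point, pixels), "dist_coeffs" ([k1, k2, p1, p2, k3] as OpenCV has them; the pictures are not rectified), "world_to_cam" (4x4, takes a point from world to camera coordinates). Camera axes: x right, y down, z forward; pixel columns grow to the right and rows downward; lengths in m; the calibration is good to about 2 mm. A picture is of the moment at which its call begins: read the wrist's pose just before it. get_calibration takes no time and is no camera call; for the wrist camera it gives the pose at the moment of the call.
- manip.sign_off(): hands the job in; it is judged then, once.
Trained networks look in the newest picture that a camera, given by its name, has taken for a name from the list of things; names that differ only in an ending like _2 or _b are one class to them, and where a whole thing is asked for, a point or a joint stands for the part that bears it (a point fixed in the world has none). Each returns a list of dicts, best first, with "p" (0 to 1); they miss things now and then, are a little off and sometimes report something else, mostly with a low value. They report only what shows in the picture. A call takes as long as a camera call. They do not tell look-alikes from the thing itself.
- finder.silhouettes(label, camera): "region" (400x640 bool, what is visible of it) and "box" ([centre column, centre row, width, height] in pixels, round what is visible of it).
- finder.tip_of(label, camera): "at" ([column, row] in pixels: a listed point, or the origin of a listed thing).
The state is a dict: "clock": time; "qpos": joint angles; "qd": joint speeds; "effort": joint torques, N m; "position": TCP position; "ee_rot": TCP orientation; "contact_force": force on the tool from outside, world axes, zero at the start; "moment": the same for the moment, N m; "width": finger opening in m; "gripper_force": force on a finger pad.
Only numpy, scipy, OpenCV 4.12 (cv2) and the standard library are available. Lean on these libraries where they do the work, as an engineer would, in place of code of your own. Each camera call takes 0.05 s, during which the arm holds its last target. There are 200 camera calls.

## Working session

There is one attempt and no reset: what is moved stays moved. The work goes in short steps, Python scripts to look and compute and a tool call to move; the robot and the scene stay as the last step left them, time stands still between calls to the robot, and variables do not carry over. Pictures are saved under pics/ and viewed, at most 10 in all, crops included, and the job is handed in when it is done.

Besides the shell and the picture viewer there is one more tool, called after "Call:" as name(argument=value, ...), one argument or row to a line, values as JSON. servo_tool: Moves the arm, as the interface text tells. Its arguments: {"type":"object","properties":{"increments":{"type":"array","items":{"type":"array","items":{"type":"number"}}},"squeeze":{"type":"number"}},"required":["increments"]}

```bash
mkdir -p pics; cat > h.py <<'E'
import numpy as np, cv2
from rig import manip, optics, finder
def cal(n):
    c=optics.get_calibration(n); f=200/np.tan(np.radians(c["fov_y"])/2)
    return np.array([[f,0,c["cx"]],[0,f,c["cy"]],[0,0,1]]),np.array(c["dist_coeffs"],float),np.array(c["world_to_cam"])
def ray(n,uv,z,C=None):
    K,d,T=C or cal(n)
    p=cv2.undistortPoints(np.array(uv,float).reshape(-1,1,2),K,d).reshape(-1,2)
    D=np.c_[p,np.ones(len(p))]@T[:3,:3]; o=-T[:3,:3].T@T[:3,3]
    return o+D*((z-o[2])/D[:,2])[:,None]
def proj(n,P,C=None):
    K,d,T=C or cal(n)
    return cv2.projectPoints(np.array(P,float).reshape(-1,3),cv2.Rodrigues(T[:3,:3])[0],T[:3,3],K,d)[0].reshape(-1,2)
def save(n,f): 
    im=optics.get_image(n); cv2.imwrite("pics/"+f,im[:,:,::-1]); return im
E
python3 - <<'E'
from h import *
ims=[]
Z={"mould":0,"ledge_mid":.052,"lever_pivot":.032,"lever_push":.032,"casting":.024,"hex_key":0,"mug":0,"jar":0}
for n in ["scene","side"]:
    ims.append(save(n,n+"0.png"))
    for l,z in Z.items():
        for r in finder.tip_of(l,n)[:2]: print(n,l,round(r["p"],2),np.round(r["at"],0),np.round(ray(n,r["at"],z)[0],3))
E
```

```text
scene mould 0.68 [340. 219.] [0.521 0.014 0.   ]
scene ledge_mid 0.74 [383. 225.] [0.526 0.119 0.052]
scene ledge_mid 0.34 [392. 196.] [0.437 0.1   0.052]
scene lever_pivot 0.83 [317. 182.] [ 0.472 -0.078  0.032]
scene lever_push 0.56 [274. 213.] [ 0.61  -0.109  0.032]
scene lever_push 0.46 [340. 220.] [0.548 0.028 0.032]
scene casting 0.94 [227. 256.] [ 0.753 -0.128  0.024]
scene casting 0.88 [259. 127.] [ 0.368 -0.335  0.024]
scene mug 0.97 [375. 298.] [0.664 0.174 0.   ]
scene jar 0.84 [320. 288.] [0.703 0.071 0.   ]
scene jar 0.38 [317. 181.] [ 0.443 -0.097  0.   ]
side mould 0.75 [308. 238.] [0.524 0.012 0.   ]
side ledge_mid 0.85 [281. 256.] [0.527 0.125 0.052]
side lever_pivot 0.69 [346. 212.] [ 0.47  -0.082  0.032]
side lever_push 0.83 [304. 186.] [ 0.605 -0.118  0.032]
side casting 0.97 [264. 172.] [ 0.733 -0.125  0.024]
side casting 0.89 [404. 230.] [ 0.327 -0.098  0.024]
side hex_key 0.58 [351. 280.] [0.383 0.076 0.   ]
side mug 0.57 [217. 258.] [0.678 0.163 0.   ]
```

```bash
python3 -c "
import cv2,numpy as np
cv2.imwrite('pics/both.png',cv2.resize(np.vstack([cv2.imread('pics/scene0.png'),cv2.imread('pics/side0.png')]),(480,600)))"
```

```text
(no output)
```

View pics/scene0.png

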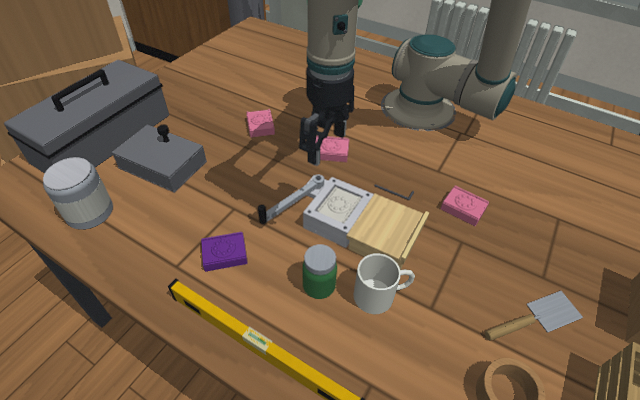

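View pics/side0.png

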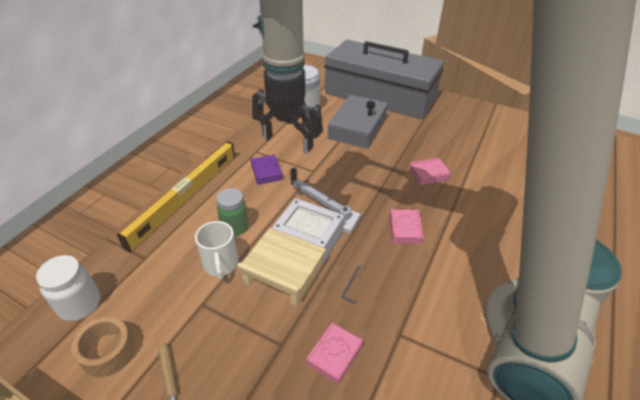

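The scene picture shows the mould at about (338,208), the ledge at (388,225), and the lever running from its pivot (317,182) to the handle (262,213). The side picture agrees. From both, the mould is near (0.522, 0.013) with yaw about 0. The pink and purple blocks are decoys. I'll check once with the wrist camera.

```bash
python3 - <<'E'
from h import *
from scipy.spatial.transform import Rotation as R
s=manip.get_state(); q=s["ee_rot"]; print(s["clock"],np.round(s["position"],3),np.round(R.from_quat(q,scalar_first=True).as_matrix(),2).tolist(),s["width"])
C=cal("wrist"); print(np.round(np.linalg.inv(C[2]),2).tolist())
save("wrist","w0.png")
for l,z in {"mould":0,"ledge_mid":.052,"lever_pivot":.032,"lever_push":.032,"casting":.024}.items():
    for r in finder.tip_of(l,"wrist")[:2]: print(l,round(r["p"],2),np.round(r["at"]),np.round(ray("wrist",r["at"],z,C)[0],3))
E
```

```text
0.9 [ 0.575 -0.     0.239] [[0.0, 1.0, 0.0], [1.0, -0.0, -0.0], [-0.0, 0.0, -1.0]] 0.0855655821880093
[[1.0, -0.0, -0.0, 0.57], [-0.0, -0.95, -0.3, 0.08], [0.0, 0.3, -0.95, 0.37], [0.0, 0.0, 0.0, 1.0]]
ledge_mid 0.75 [271.  63.] [0.523 0.125 0.052]
lever_pivot 0.8 [240. 231.] [ 0.467 -0.079  0.032]
lever_push 0.6 [344. 253.] [ 0.608 -0.112  0.032]
lever_push 0.25 [243. 230.] [ 0.472 -0.078  0.032]
casting 0.84 [429. 266.] [ 0.732 -0.138  0.024]
casting 0.76 [160. 253.] [ 0.347 -0.118  0.024]
```

View pics/w0.png

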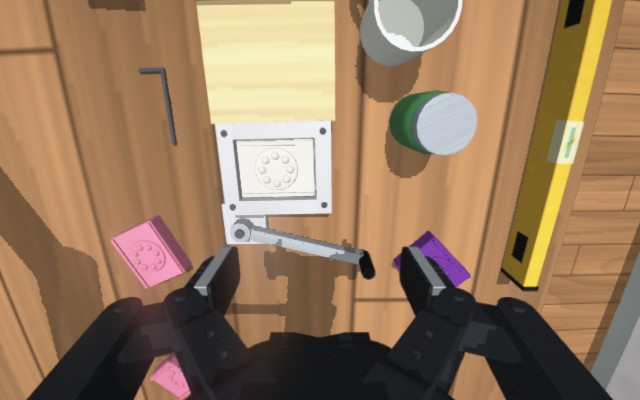

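The wrist view shows the mould square to the world axes, with rim corners near (217,125) to (331,213). The casting is in the cavity at (276,169), and the lever runs from (240,232) to the handle at (367,265). The pivot at (0.470,-0.080) and push point at (0.607,-0.114) match the expected geometry. I'll go over the mould side of the lever with the gripper shut.

Call:
servo_tool(
  increments=[
    [-3,1.5,2,0,0,0,1],
    [-3,1.5,2,0,0,0,1],
    [-2.8,1.3,2,0,0,0,1],
    [0,0,2,0,0,7.15,1],
    [0,0,2,0,0,7.15,1],
  ],
  squeeze=40,
)

```text
clock: 1.7
position: [0.6184, -0.0892, 0.1382]
ee_rot: [0.0, 0.792, 0.611, 0.0]
contact_force: [-0.0, 0.7, -0.1]
width: 0.0125
gripper_force: 0.0
```

Call:
servo_tool(
  increments=[
    [0,0,3.5,0,0,0,1],
    [0,0,3.5,0,0,0,1],
    [0,0,2.6,0,0,0,1],
    [0,0,1.0,0,0,0,1],
    [0,0,0,0,0,0,1],
  ],
)

```text
clock: 2.2
position: [0.6172, -0.0878, 0.032]
ee_rot: [-0.001, 0.79, 0.614, -0.001]
contact_force: [-0.6, -0.8, 0.3]
width: -0.0002
gripper_force: 0.0
```

Call:
servo_tool(
  increments=[
    [-1.0,0,0,0,0,0,1],
    [-1.0,0.1,0,0,0,4,1],
    [-1.0,0.1,0,0,0,4,1],
    [-1.0,0.1,0,0,0,4,1],
    [-1.0,0.1,0,0,0,4,1],
  ],
)

```text
clock: 2.7
position: [0.6062, -0.1364, 0.0353]
ee_rot: [0.0, 0.868, 0.496, 0.002]
contact_force: [-0.1, 4.1, -0.2]
width: 0.0002
gripper_force: 1.7
```

Call:
servo_tool(
  increments=[
    [-1.0,0.1,0,0,0,4,1],
    [-1.0,0.1,0,0,0,4,1],
    [-1.0,0.1,0,0,0,4,1],
    [-1.0,0.1,0,0,0,4,1],
    [-1.0,0.1,0,0,0,4,1],
  ],
)

```text
clock: 3.2
position: [0.5795, -0.1786, 0.0353]
ee_rot: [0.0, 0.941, 0.338, 0.002]
contact_force: [1.5, 3.9, -1.3]
width: 0.0001
gripper_force: 1.7
```

Call:
servo_tool(
  increments=[
    [-1.0,0.1,0.1,0,0,4,1],
    [-1.0,0.1,0.1,0,0,4,1],
    [-1.0,0.1,0.1,0,0,4,1],
    [-1.0,0.1,0,0,0,4,1],
    [-1.0,0.1,0,0,0,4,1],
  ],
)

```text
clock: 3.7
position: [0.5424, -0.2106, 0.0348]
ee_rot: [0.003, 0.986, 0.169, 0.005]
contact_force: [1.8, 3.4, 9.0]
width: 0.0003
gripper_force: 1.9
```

Call:
servo_tool(
  increments=[
    [-1.0,0.1,0,0,0,4,1],
    [-1.0,0.1,0,0,0,4,1],
    [-0.8,0.1,0,0,0,3,1],
    [-0.4,0,0,0,0,1,1],
    [0,0,0,0,0,0,1],
  ],
)

```text
clock: 4.2
position: [0.5123, -0.2228, 0.0348]
ee_rot: [0.003, 0.998, 0.067, 0.005]
contact_force: [2.2, 1.7, 9.4]
width: 0.0001
gripper_force: 0.0
```

Call:
servo_tool(
  increments=[
    [-0.2,0,-0.3,0,0,0,1],
    [-0.2,0,0,0,0,0,1],
    [-0.2,0,0,0,0,0,1],
    [-0.2,0,0,0,0,0,1],
    [0,0,0,0,0,0,1],
  ],
)

```text
clock: 4.7
position: [0.5101, -0.2227, 0.0367]
ee_rot: [0.002, 0.998, 0.065, 0.01]
contact_force: [16.2, 6.3, -2.4]
width: -0.0002
gripper_force: 8.5
```

Call:
servo_tool(
  increments=[
    [1,0,0,0,0,0,1],
    [1,0,-3,0,0,0,1],
    [0,0,-4,0,0,-8.3,1],
    [0,0,-4,0,0,-8.3,1],
    [0,0,-1,0,0,-8.3,1],
  ],
)

```text
clock: 5.2
position: [0.5228, -0.2205, 0.1591]
ee_rot: [0.004, 0.959, 0.284, 0.003]
contact_force: [-0.1, -0.1, 0.4]
width: 0.0
gripper_force: 0.0
```

Call:
servo_tool(
  increments=[
    [0,0,0,0,0,-8.3,0],
    [0,0,0,0,0,-8.3,0],
    [0,0,0,0,0,-8.3,0],
    [0,0,0,0,0,-8.3,0],
    [0,0,0,0,0,-8.3,0],
  ],
)

```text
clock: 5.7
position: [0.5201, -0.2191, 0.1543]
ee_rot: [0.0, 0.796, 0.605, -0.0]
contact_force: [0.4, -0.5, 0.4]
width: 0.0426
gripper_force: 0.0
```

Call:
servo_tool(
  increments=[
    [0,0,0,0,0,-8.3,0],
    [0,0,0,0,0,-7.6,0],
    [4,0,0,0,0,0,0],
    [4,0,0,0,0,0,0],
    [4,0,0,0,0,0,0],
  ],
)

```text
clock: 6.2
position: [0.5202, -0.0982, 0.1542]
ee_rot: [0.0, 0.708, 0.707, -0.0]
contact_force: [1.0, -0.1, -0.1]
width: 0.0426
gripper_force: 0.0
```

```bash
python3 - <<'E'
from h import *
s=manip.get_state(); print(s["clock"],np.round(s["position"],3),np.round(s["ee_rot"],3),s["width"],np.round(s["contact_force"],1))
C=cal("wrist")
im=save("wrist","w1.png")
for l,z in {"mould":0,"ledge_mid":.052,"lever_push":.032,"casting":.059}.items():
    for r in finder.tip_of(l,"wrist")[:2]: print(l,round(r["p"],2),np.round(r["at"]),np.round(ray("wrist",r["at"],z,C)[0],3))
np.savez("w1.npz",K=C[0],d=C[1],T=C[2])
E
```

```text
6.2 [ 0.52  -0.098  0.154] [ 0.     0.708  0.707 -0.   ] 0.04260671903566657 [ 1.  -0.1 -0.1]
lever_push 0.98 [292. 295.] [ 0.489 -0.215  0.032]
casting 0.77 [514. 225.] [ 0.697 -0.122  0.059]
casting 0.74 [148. 206.] [ 0.367 -0.102  0.059]
```

View pics/w1.png

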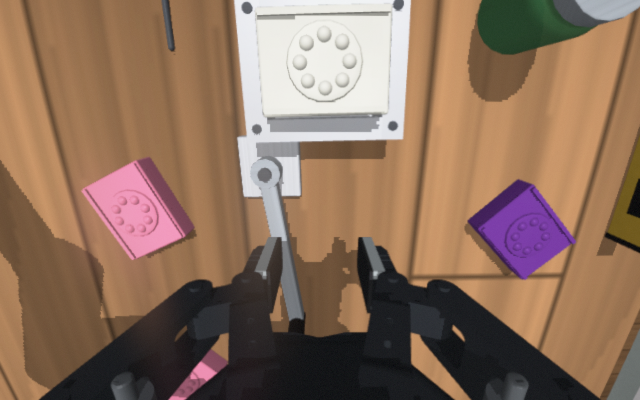

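The casting has risen (rosette centre at (325,61), near top edge from (262,115) to (388,111)). The lever points along -y, with lever_push at (0.489,-0.215), which puts it at its stop.

```bash
python3 - <<'E'
from h import *
f=np.load("w1.npz"); C=(f["K"],f["d"],f["T"])
print(ray("wrist",[[325,61]],.087,C).round(4), ray("wrist",[[262,115],[388,111]],.084,C).round(4), ray("wrist",[[250,139],[403,138],[409,0]],.054,C).round(4))
E
```

```text
[[0.5236 0.0095 0.087 ]] [[ 0.4791 -0.0251  0.084 ]
 [ 0.5684 -0.0225  0.084 ]] [[ 0.4619 -0.0449  0.054 ]
 [ 0.5895 -0.0443  0.054 ]
 [ 0.586   0.0563  0.054 ]]
```

Call:
servo_tool(
  increments=[
    [2.2,0.2,1,0,0,0,0],
    [2.1,0.2,2.5,0,0,0,0],
    [0,0,3.0,0,0,0,0],
    [0,0,1.5,0,0,0,0],
    [0,0,0.5,0,0,0,0],
  ],
)

```text
clock: 6.95
position: [0.5237, -0.0567, 0.0667]
ee_rot: [-0.001, 0.708, 0.707, -0.001]
contact_force: [0.3, 0.2, -0.5]
width: 0.0427
gripper_force: 0.0
```

Call:
servo_tool(
  increments=[
    [1.0,0,-0.2,0,0,0,0],
    [1.0,0,0,0,0,0,0],
    [0.8,0,0,0,0,0,0],
    [0.8,0,0,0,0,0,0],
    [0.8,0,0,0,0,0,0],
  ],
)

```text
clock: 7.45
position: [0.5253, -0.011, 0.0712]
ee_rot: [0.001, 0.707, 0.707, 0.0]
contact_force: [0.8, -1.7, 1.3]
width: 0.0427
gripper_force: 0.8
```

Call:
servo_tool(
  increments=[
    [0.8,0,0,0,0,0,0],
    [0.8,0,0,0,0,0,0],
    [0.8,0,0,0,0,0,0],
    [0.8,0,0,0,0,0,0],
    [0.8,0,0,0,0,0,0],
  ],
)

```text
clock: 7.95
position: [0.5243, 0.0293, 0.07]
ee_rot: [-0.0, 0.707, 0.707, -0.0]
contact_force: [-0.5, -0.8, 0.2]
width: 0.0431
gripper_force: 0.4
```

```bash
python3 - <<'E'
from h import *
s=manip.get_state(); print(s["clock"],np.round(s["position"],4),np.round(s["contact_force"],1))
C=cal("wrist"); np.savez("w2.npz",K=C[0],d=C[1],T=C[2])
save("wrist","w2.png")
E
```

```text
7.95 [0.5243 0.0293 0.07  ] [-0.5 -0.8  0.2]
```

View pics/w2.png

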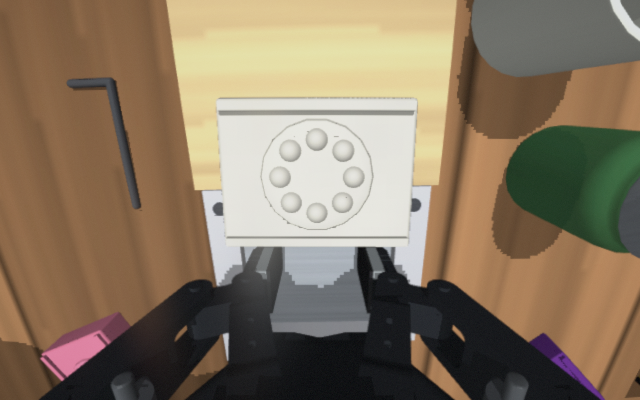

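The casting is square and halfway across, centred at (317,175), riding over the rim onto the ledge.

Call:
servo_tool(
  increments=[
    [0.8,0,0.1,0,0,0,0],
    [0.8,0,0.1,0,0,0,0],
    [0.8,0,0.1,0,0,0,0],
    [0.8,0,0,0,0,0,0],
    [0.8,0,0,0,0,0,0],
  ],
)

```text
clock: 8.5
position: [0.5245, 0.0692, 0.0671]
ee_rot: [-0.0, 0.707, 0.707, -0.0]
contact_force: [-0.8, -1.6, -1.0]
width: 0.0428
gripper_force: 0.4
```

Call:
servo_tool(
  increments=[
    [0.5,0,0,0,0,0,0],
    [0.4,0,0,0,0,0,0],
    [0.3,0,0,0,0,0,0],
    [0,0,0,0,0,0,0],
    [-0.5,0,0,0,0,0,0],
  ],
)

```text
clock: 9.0
position: [0.5248, 0.0757, 0.0674]
ee_rot: [-0.0, 0.707, 0.707, 0.0]
contact_force: [-0.4, -0.6, -0.2]
width: 0.0432
gripper_force: 0.0
```

Call:
servo_tool(
  increments=[
    [-1.5,0,0,0,0,0,0],
    [-2,0,-2,0,0,0,0],
    [-2,0,-3,0,0,0,0],
    [-2,0,-3,0,0,0,0],
    [0,0,0,0,0,0,0],
  ],
)

```text
clock: 9.5
position: [0.5278, -0.0033, 0.1514]
ee_rot: [0.004, 0.708, 0.706, 0.002]
contact_force: [0.5, 0.5, 0.3]
width: 0.0426
gripper_force: 0.0
```

```bash
python3 - <<'E'
from h import *
s=manip.get_state(); print(s["clock"],np.round(s["position"],4),np.round(s["contact_force"],1))
C=cal("wrist"); np.savez("w3.npz",K=C[0],d=C[1],T=C[2])
a=save("wrist","w3.png"); b=save("side","s3.png")
cv2.imwrite("pics/c3.png",np.vstack([cv2.resize(a,(480,300)),cv2.resize(b[120:320,180:440],(390,300))[:, :390].copy() if 0 else cv2.resize(b[130:320,180:484],(480,300))])[:,:,::-1])
E
```

```text
9.5 [ 0.5278 -0.0033  0.1514] [0.5 0.5 0.3]
```

View pics/c3.png

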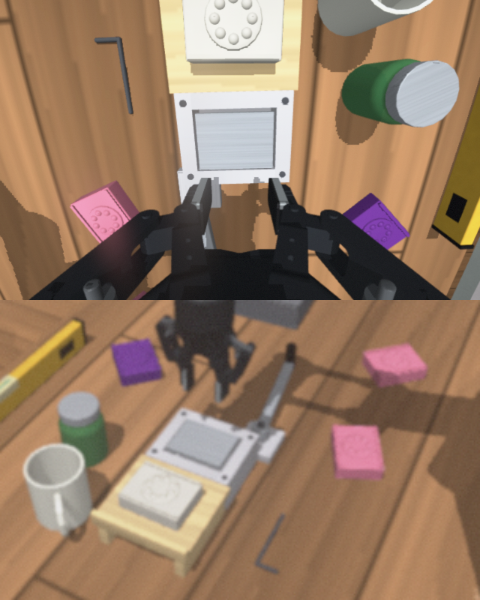

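The casting lies flat and square on the ledge, with its near bottom edge at about (253–376, 97) in the full wrist frame. The mould is empty, the lever is out, and the mug, jar and hex key look unmoved. One numeric check before handing in.

```bash
python3 - <<'E'
from h import *
f=np.load("w3.npz"); C=(f["K"],f["d"],f["T"])
print(ray("wrist",[[253,97],[376,98]],.052,C).round(4),ray("wrist",[[310,24]],.080,C).round(4),ray("wrist",[[232,124],[390,120],[242,246],[388,243]],.054,C).round(4),ray("wrist",[[222,122],[399,118]],.052,C).round(4))
E
```

```text
[[0.4757 0.0831 0.052 ]
 [0.5737 0.0819 0.052 ]] [[0.5223 0.1273 0.08  ]] [[ 0.4576  0.0624  0.054 ]
 [ 0.5856  0.0649  0.054 ]
 [ 0.4561 -0.0474  0.054 ]
 [ 0.5918 -0.0455  0.054 ]] [[0.449  0.064  0.052 ]
 [0.5934 0.0664 0.052 ]]
```

```bash
python3 -c "
from rig import manip; print(manip.sign_off())"
```

```text
the job is handed in; nothing more can be done
None
```

The lever is out at its stop and the casting lies flat and square on the ledge, about 20 mm clear of the mould. The mug, jar and hex key looked undisturbed in the last pictures; I handed the job in at about 10 s, and no verdict came back.

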